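# Set and lock the thickness dial of the rib sander

### The job

Turn the black depth dial on the bench sander until its white pointer stands at the red mark, then pull the dial straight out until it snaps into its locked position, and let go. The catch is worn and lets the dial out only at one spot slightly to one side or the other of the mark, so feel for it there. Leave the tools lying around the sander where they are.

Things in the scene. Friction and masses are not known exactly. Their poses are not given: they have to be found in the camera images.
- sander: Grey bench drum sander, fixed. Origin on the bench under the dial's foot. On top a sloped control panel; on its +y side stands the sanding drum unit, which begins 85 mm from the dial's axis (70 mm high); its drum and brackets begin 105 mm from the axis and are 155 mm high over the bench.
- dial_axis (a point): Point on the sloped grey control panel, at the centre of the dial, 85 mm above the bench. z axis: out of the panel, along the dial's axis; x axis: down the panel's slope. The panel (flat, 150 x 150 mm) leans 0.25 rad from level, its low edge on the sander's +x side. Only the dial stands on it.
- dial_top (a point): Centre of the top face of the black ribbed dial, a round cylinder 40 mm in diameter, from 1.5 to 35.5 mm above the panel when pushed in. It turns with 0.05 N m of friction and stays where it is left; end stops 2.5 rad either way from the panel's x axis.
- pointer (a point): Tip of the white pointer at the dial's foot, 26 mm from the dial's axis, 4 mm above the panel when the dial is in; it moves with the dial. At the start it stands 1.6 to 2.2 rad clockwise (seen from outside) of the panel's x axis, and the mark 0.9 to 3 rad counter-clockwise from it: this can need several grasps.
- mark (a point): Middle of the red mark (14 x 6 mm, flat on the white scale), 37 mm from the dial's axis; its x axis points outward from the dial's axis, y counter-clockwise. The unseen catch lies at a fixed angle within 0.26 rad either side of it. Within 0.05 rad of the catch the dial comes out; elsewhere it lifts 2 mm and stops hard, however it is pulled.
- pull (a joint): How far the dial is pulled out along its axis, in m: 0 in, 0.014 fully out (end stop). A sprung detent holds it in: 4 to 6 N frees it, it flips at 0.007 and then stays out, held with about 2 N; an orange neck shows when it is out. A steady pull of 15 N without coming out means that it is blocked. Once out it cannot be turned.
- chisel: Chisel lying on the bench on the sander's -x side, light wooden handle 115 x 26 x 24 mm and steel blade 100 mm; origin under the ferrule, x axis along the blade. Leave it alone.
- finger_plane: Small brass finger plane, 52 x 26 x 22 mm, on the bench on the sander's -y side; origin under its middle. Leave it alone.
- gauge: Wooden marking gauge, 150 mm beam through a 40 x 50 x 26 mm dark block, 38 mm high, on the bench on the sander's -y side, farther towards +x; origin under the block. Leave it alone.

How it is judged:
By the outcome, as a careful person would: the job done as asked, in the order asked, and still so for the second after the job is handed in, with the robot touching nothing.
It also fails if it takes over 72 s, if anything falls off the work surface, if the arm or the gripper's body presses on something with over 40 N, if the wrist force passes 120 N, or if a joint passes its speed limit or range.

### The arm

A 7-joint arm with a two-finger parallel gripper is mounted at the origin on the work surface. World frame = base frame: x ahead of the robot, y to its left, z up, the work surface at z = 0. Lengths are in mm, angles in rad, forces in N, time in s.
With the tool pointing down it reaches from about 425 to 1025 mm from the base axis. Payload 3.6 kg.
Tool frame: the origin (TCP) lies at the very end of the fingers, on their centre line; the grasp point (between the pads) lies 19 mm behind it (ctrl.pinch_z is the z of the grasp point in the tool frame, in mm); z points along the fingers, y is the line along which they close (so a half turn about z gives the same grasp; the last joint's range is limited). The gripper opens to 85 mm and grips with 20 to 120 N. Pads are 22 mm wide; open, the fingers measure 114 mm over their backs; the gripper's body (76 mm by 85 mm) begins 54 mm behind the grasp point. The pads swing forward as they close: fully open they stand 13 mm farther back than shut.
Start: joints at [-0.093, 0.591, 0.048, 1.609, -0.033, 0.943, -0.034], TCP at [725.003, 0.002, 191.602] pointing down, gripper open.
Joint ranges: [-2.69, 2.69], [-0.47, 2.24], [-1.27, 1.36], [0.19, 2.51], [-1.53, 4.68], [0.08, 2.07], [-3.09, 3.09]. Speed limits (rad/s): [2.57, 2.57, 3.14, 3.14, 3.14, 3.14, 3.14].

### API

Orientations are given as a unit quaternion [x, y, z, w].
In Python, from plant import ctrl, read_camera, camera_info, cut_out, mark_of gives the robot as it stands. The module is installed in compiled form; this text tells all that it offers.
- The arm moves only by the shell command python3 -m creep 'ROWS' [FORCE]. ROWS is JSON, a list of rows, each an object of numbers: "gripper": the opening, from 0 (shut) to 1 (fully open); "tx", "ty", "tz": the shift along the tool's x, y, z in mm; "twist": the turn about the tool's z in degrees. A call has 1 to 12 rows; each row is the pose to reach, as a shift and turn from the pose commanded when the call began, along the tool's axes at that moment; what a row does not reach only later rows make up. A row lasts 1/10 s, in which the tool goes at most 50 mm and 8.59 degrees, less where a joint would pass 70% of its speed; a pose out of reach is approached as far as the arm can. A call with a gripper value outside its range is refused whole. The fingers move at their own pace and stop on an object; FORCE is the grip in N (left out, the last holds). Time passes only in rows, so rows that repeat a pose let the fingers close. It gives the time, the measured TCP pose, the force, the opening and the grip force at its end, in the units of the state.
- ctrl.get_obs(): the state, without advancing time (a new reading comes with each control period).
- read_camera(name): name is "scene" or "side" or "wrist"; returns the picture (480x640x3 uint8, blue, green, red); there is no depth.
- camera_info(name): a dict with "intrinsics" (3x3 intrinsics, pixels), "position" and "attitude" of the camera in the world; the wrist camera has in their place "tool_from_camera" (4x4, takes a point from camera to tool coordinates, whose origin is the TCP and whose axes are the flange's). Camera axes: x right, y down, z forward; pixel columns grow to the right and rows downward; lengths in mm; the calibration is good to about 2 mm. A picture is of the moment at which its call begins: read the wrist's pose just before it. camera_info takes no time and is no camera call.
- ctrl.hand_in(): hands the job in; it is judged then, once.
Trained networks look in the newest picture that a camera, given by its name, has taken for a name from the list of things; names that differ only in an ending like _2 or _b are one class to them, and where a whole thing is asked for, a point or a joint stands for the part that bears it (a point fixed in the world has none). Each returns a list of dicts, best first, with "score" (0 to 1); they miss things now and then, are a little off and sometimes report something else, mostly with a low value. They report only what shows in the picture. A call takes as long as a camera call.
- cut_out(camera, target): "mask" (480x640 bool, what is visible of it) and "rect" ([left, top, right, bottom] as shares, 0 to 1, of the picture: columns of its width, rows of its height, round what is visible of it).
- mark_of(camera, target): "position" ([column, row] as shares, 0 to 1, of the picture: columns of its width, rows of its height: a listed point, or the origin of a listed thing).
The state is a dict: "clock": time; "qpos": joint angles; "dq": joint speeds; "effort": joint torques, N m; "eef_pos": TCP position; "tool_rot": TCP orientation; "ft_force": force on the tool from outside, world axes, zero at the start; "moment": the same for the moment, N m; "gripper_width": finger opening in mm; "grasp_force": force on a finger pad.
Only numpy, scipy, OpenCV 4.12 (cv2) and the standard library are available. Lean on these libraries where they do the work, as an engineer would, in place of code of your own. Each camera call takes 0.05 s, during which the arm holds its last target. There are 200 camera calls.

## Working session

There is one attempt and no reset: what is moved stays moved. The work goes in short steps, Python scripts to look and compute and a shell command to move; the robot and the scene stay as the last step left them, time stands still between calls to the robot, and variables do not carry over. Pictures are saved under pics/ and viewed, at most 10 in all, crops included, and the job is handed in when it is done.

```bash
mkdir -p pics
cat > h.py <<'E'
import numpy as np, cv2
from plant import ctrl, read_camera, camera_info, cut_out, mark_of
from scipy.spatial.transform import Rotation as R
def cam(name):
    i=camera_info(name); K=np.array(i["intrinsics"])
    if name=="wrist":
        o=ctrl.get_obs(); T=np.eye(4); T[:3,:3]=R.from_quat(o["tool_rot"]).as_matrix(); T[:3,3]=o["eef_pos"]
        T=T@np.array(i["tool_from_camera"])
        return K,T[:3,:3],T[:3,3]
    a=np.array(i["attitude"]); 
    Rm=R.from_quat(a).as_matrix() if a.shape==(4,) else a
    return K,Rm,np.array(i["position"])
def ray(c,px):
    K,Rm,p=c; d=Rm@np.linalg.inv(K)@np.array([px[0],px[1],1]); return p,d/np.linalg.norm(d)
def plane(c,px,p0,n):
    p,d=ray(c,px); return p+d*np.dot(np.array(p0)-p,n)/np.dot(d,n)
def tri(rs):
    A=sum(np.eye(3)-np.outer(d,d) for p,d in rs); b=sum((np.eye(3)-np.outer(d,d))@p for p,d in rs)
    return np.linalg.solve(A,b)
def proj(c,X):
    K,Rm,p=c; v=K@(Rm.T@(np.array(X)-p)); return v[:2]/v[2]
E
python3 - <<'E'
from h import *
np.set_printoptions(precision=1,suppress=True)
P={}
for n in ["scene","side","wrist"]:
    c=cam(n); im=read_camera(n); cv2.imwrite(f"pics/{n}0.png",im)
    print(n,c[2],camera_info(n).get("attitude"))
    for t in ["dial_axis","dial_top","pointer","mark","sander"]:
        r=mark_of(n,t)
        for k in r[:2]: print(n,t,round(k["score"],2),np.array(k["position"])*[640,480])
        if r: P.setdefault(t,[]).append(ray(c,np.array(r[0]["position"])*[640,480]))
for t in P:
    if len(P[t])>1:
        print(t,tri(P[t]))
        if len(P[t])>2: print("  scene+side",tri(P[t][:2]))
print(ctrl.get_obs())
a=cv2.imread("pics/scene0.png");b=cv2.imread("pics/side0.png");w=cv2.imread("pics/wrist0.png")
E
```

```text
scene [1026.2 -233.1  888. ] [ 0.8  0.5 -0.1 -0.2]
scene dial_axis 0.83 [373.2 196.6]
scene dial_top 0.67 [379.8 189.9]
scene pointer 0.61 [357.5 193.7]
scene pointer 0.34 [267.6 250.9]
scene sander 0.65 [370.  227.4]
side [187.6 430.8 528.8] [-0.3  0.8 -0.4  0.1]
side dial_axis 0.59 [290.4 310.7]
side dial_top 0.81 [286.3 288.3]
side pointer 0.71 [303.3 300.9]
side mark 0.53 [268.5 307.1]
side sander 0.81 [292.4 348.5]
wrist [724.6  77.6 373. ] None
wrist dial_axis 0.81 [ 18.8 130. ]
wrist pointer 0.72 [  3.5 164.3]
wrist mark 0.49 [ 75.1 115.8]
wrist sander 0.64 [ 18.6 129. ]
wrist sander 0.62 [ 84.5 120.8]
dial_axis [526.9  64.3  83.4]
  scene+side [524.9  67.4  84.7]
dial_top [536.1  67.4 119.8]
pointer [518.5  41.9  92. ]
  scene+side [516.9  44.1  93. ]
sander [516.6  64.4  18.2]
  scene+side [529.9  63.7  -0.2]
mark [564.1  71.4  73.5]
{'clock': 0.9, 'qpos': array([-0.1,  0.6,  0. ,  1.6, -0. ,  0.9, -0. ]), 'dq': array([ 0.,  0., -0.,  0., -0.,  0.,  0.]), 'effort': array([ -0. , -54.9,   1.5, -19.9,   0. ,   0. ,   0. ]), 'eef_pos': array([725. ,   0. , 191.6]), 'tool_rot': array([0.7, 0.7, 0. , 0. ]), 'ft_force': array([-0.8, -0.7, -0.1]), 'moment': array([-0.1, -0. ,  0. ]), 'grasp_force': 0.0, 'gripper_width': 85.4308455589792}
```

View pics/scene0.png

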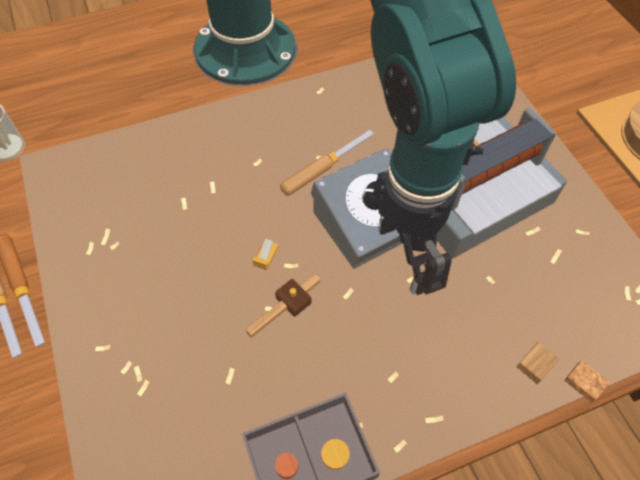

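View pics/wrist0.png

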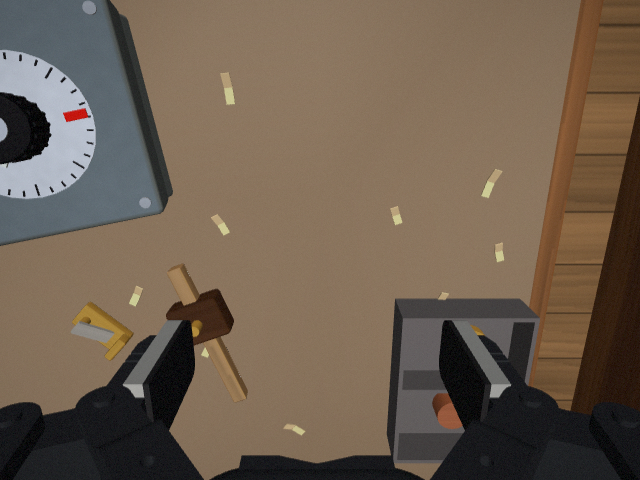

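The scene view shows the sander behind the gripper, with the dial near (375,195) and loose tools to its left. The wrist view shows the panel at top left, with the red mark at (76,115), panel screws at (89,8) and (145,202), and the dial cut off at the left edge. I'll get the yaw from the panel screws.

Run:
```python
from h import *
np.set_printoptions(precision=3,suppress=True)
c=cam("wrist"); print(np.array(camera_info("wrist")["tool_from_camera"]))
A=np.array([526.5,66,85.])
for it in range(1):
    psi=0.25
    for k in range(6):
        n=np.array([np.sin(.25)*np.cos(psi),np.sin(.25)*np.sin(psi),np.cos(.25)])
        a,b=[plane(c,p,A,n) for p in [(89,8),(145,202)]]
        d=a-b; psi=np.arctan2(-d[0],d[1])
    print("psi",psi,a,b,np.linalg.norm(d), "mid",(a+b)/2, "mark",plane(c,(76,115),A,n), "px of axis",proj(c,A))
ex=np.array([np.cos(.25)*np.cos(psi),np.cos(.25)*np.sin(psi),-np.sin(.25)]); ey=np.cross(n,ex)
for p in [(76,115),(89,8),(145,202)]:
    v=plane(c,p,A,n)-A; print(v@ex,v@ey,np.arctan2(v@ey,v@ex),np.hypot(v@ex,v@ey))
```

```text
[[   0.      -0.952   -0.308   77.556]
 [   1.      -0.       0.001   -0.438]
 [  -0.001   -0.308    0.952 -181.402]
 [   0.       0.       0.       1.   ]]
psi 0.1580781190032868 [580.096 134.854  68.718] [600.192   8.788  68.718] 127.65718024916724 mid [590.144  71.821  68.718] mark [564.118  69.675  75.366] px of axis [ 11.098 121.29 ]
38.938462194723954 -2.292842153251402 -0.05881582212638479 39.005909337300075
65.81296704525779 59.55825200978742 0.7355499322326852 88.76109515864219
65.81296010346664 -68.09892823937963 -0.8024671940332229 94.7038000553973
```

View pics/side0.png

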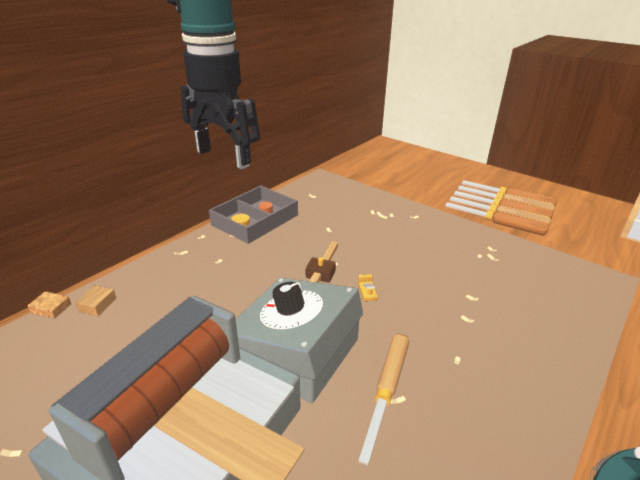

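The side view shows the dial at (288,298) with the pointer at (292,289), turned towards the robot's far side. The red mark is at (270,305). Moving above the dial now, with the closing line along the panel's y.

```bash
python3 -m creep '[{"gripper":1,"tx":63,"ty":-190,"tz":0,"twist":81},{"gripper":1,"tx":63,"ty":-190,"tz":0,"twist":81},{"gripper":1,"tx":63,"ty":-190,"tz":0,"twist":81},{"gripper":1,"tx":63,"ty":-190,"tz":0,"twist":81},{"gripper":1,"tx":63,"ty":-190,"tz":0,"twist":81},{"gripper":1,"tx":63,"ty":-190,"tz":0,"twist":81},{"gripper":1,"tx":63,"ty":-190,"tz":0,"twist":81},{"gripper":1,"tx":63,"ty":-190,"tz":0,"twist":81},{"gripper":1,"tx":63,"ty":-190,"tz":0,"twist":81},{"gripper":1,"tx":63,"ty":-190,"tz":0,"twist":81},{"gripper":1,"tx":63,"ty":-190,"tz":0,"twist":81},{"gripper":1,"tx":63,"ty":-190,"tz":0,"twist":81}]'
cat > look.py <<'E'
from h import *
import sys
np.set_printoptions(precision=2,suppress=True)
def frame(A,psi=.158):
    n=np.array([np.sin(.25)*np.cos(psi),np.sin(.25)*np.sin(psi),np.cos(.25)])
    ex=np.array([np.cos(.25)*np.cos(psi),np.cos(.25)*np.sin(psi),-np.sin(.25)]); return np.array(A),ex,np.cross(n,ex),n
A0=[527.2,62,85.]
def look(tag,h=0,names=("wrist",)):
    A,ex,ey,n=frame(A0)
    for cn in names:
        c=cam(cn); im=read_camera(cn); cv2.imwrite(f"pics/{cn}{tag}.png",im)
        for t,z in [("dial_axis",0),("dial_top",35.5+h),("pointer",4+h),("mark",0)]:
            for k in mark_of(cn,t)[:2]:
                px=np.array(k["position"])*[640,480]; v=plane(c,px,A+z*n,n)-A-z*n
                print(cn,t,round(k["score"],2),px,"panel xy",v@ex,v@ey,"ang %.3f r %.1f"%(np.arctan2(v@ey,v@ex),np.hypot(v@ex,v@ey)),"world",A+z*n+v)
    o=ctrl.get_obs(); print(o["clock"],o["eef_pos"],o["ft_force"],o["gripper_width"],o["qpos"])
if __name__=="__main__": look(sys.argv[1],float(sys.argv[2]) if len(sys.argv)>2 else 0,sys.argv[3:] or ("wrist",))
E
python3 look.py 1 0 wrist side scene
```

```text
clock: 2.1
eef_pos: [535.1, 63.1, 191.7]
tool_rot: [0.997, 0.079, 0.0, -0.0]
ft_force: [0.2, -0.5, -0.7]
gripper_width: 85.5
grasp_force: 0.0
wrist dial_top 0.66 [311.62 228.72] panel xy 3.291154612217223 1.679716558174211 ang 0.472 r 3.7 world [538.76  65.54 118.58]
wrist pointer 0.55 [343.42 250.51] panel xy -12.935019761544611 -20.12046708034792 ang -2.142 r 23.9 world [518.97  40.31  92.08]
wrist mark 0.69 [312.38 175.1 ] panel xy 39.540791910731194 1.5728017764464475 ang 0.040 r 39.6 world [564.79  69.58  75.22]
side dial_axis 0.66 [286.4  306.72] panel xy 11.076729029165781 0.1173499505092336 ang 0.011 r 11.1 world [537.78  63.8   82.26]
side dial_top 0.82 [284.29 287.81] panel xy 3.435932346442595 1.664287418384916 ang 0.451 r 3.8 world [538.9   65.55 118.55]
side pointer 0.63 [306.37 301.1 ] panel xy -16.002379665857525 -15.085749026472575 ang -2.386 r 22.0 world [515.24  44.82  92.83]
side pointer 0.39 [270.02 307.58] panel xy 31.157336290648384 12.891054057498915 ang 0.392 r 33.7 world [555.96  79.64  81.17]
side mark 0.5 [272.32 304.8 ] panel xy 36.506317402334325 1.304534871839898 ang 0.036 r 36.5 world [561.93  68.85  75.97]
scene dial_axis 0.74 [371.2  196.99] panel xy -3.087434376408701 1.1259935947659936 ang 2.792 r 3.3 world [524.07  62.64  85.76]
scene dial_top 0.91 [379.52 193.2 ] panel xy 6.882030098301023 2.0905985991538008 ang 0.295 r 7.2 world [542.13  66.5  117.69]
scene pointer 0.77 [359.3  197.52] panel xy -10.314169965048862 -19.15241390458878 ang -2.065 r 21.8 world [521.32  41.67  91.43]
scene mark 0.61 [386.43 216.29] panel xy 38.32405403116443 6.004744179780743 ang 0.155 r 38.8 world [562.93  73.77  75.52]
2.85 [534.99  62.98 191.6 ] [0.13 0.68 0.44] 85.54116065581904 [-0.52  0.38  0.41  2.04 -0.22  0.76 -1.38]
```

View pics/wrist1.png

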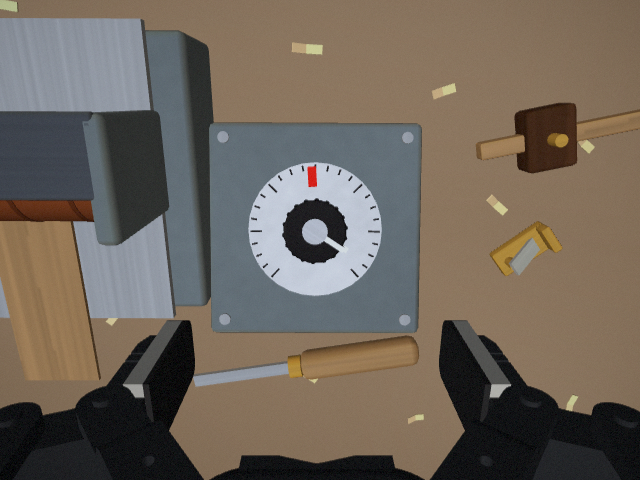

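The wrist view is clear. The dial is centred near (315,231), the pointer runs from about (326,237) to (346,250), the mark is at (312,176), and the screws are at (223,137), (408,137), (225,320) and (404,320). I'll refine the axis and yaw from these.

Run:
```python
from h import *
from look import frame
np.set_printoptions(precision=2,suppress=True)
c=cam("wrist"); im=cv2.imread("pics/wrist1.png")
A=np.array([527.2,62,85.]);psi=.158
S=[(223,137),(408,137),(404,320),(225,320)]
for k in range(8):
    _,ex,ey,n=frame(A,psi)
    W=[plane(c,p,A,n) for p in S]; 
    m=sum(W)/4; A=m+n*((85-m[2])/n[2])*0; A[2]=85
    d=(W[0]-W[1])+(W[3]-W[2]); psi=np.arctan2(-d[0],d[1])
print("A",A,"psi",psi,[np.linalg.norm(W[i]-W[i-1]) for i in range(4)],m)
# white disc
w=(im.min(axis=2)>185).astype(np.uint8); w[:, :230]=0; w[:,400:]=0; w[:150]=0;w[310:]=0
cs=max(cv2.findContours(w,cv2.RETR_EXTERNAL,cv2.CHAIN_APPROX_NONE)[0],key=cv2.contourArea)
(e,ax,an)=cv2.fitEllipse(cv2.convexHull(cs)); print("disc",e,ax,"->",plane(c,e,A,n))
b=(im.max(axis=2)<70).astype(np.uint8); b[:,:270]=0;b[:,360:]=0;b[:190]=0;b[275:]=0
for nm,px,z in [("mark",(312,176),0),("ptr",(346,250.5),4),("top",(315,231),35.5)]:
    v=plane(c,px,A+z*n,n)-A-z*n; print(nm,v@ex,v@ey,np.arctan2(v@ey,v@ex))
```

```text
A [528.6   61.78  85.  ] psi 0.15753764702871711 [np.float64(128.64560226211418), np.float64(128.29058686315608), np.float64(128.62631596727073), np.float64(127.47317200945693)] [528.6   61.78  85.  ]
disc (314.5426025390625, 228.5182342529297) (132.05093383789062, 132.3072052001953) -> [529.35  62.22  84.79]
mark 37.47202865966272 2.072719823480164 0.05525747768304052
ptr -14.31452024241549 -21.58384801863553 -2.156398700351353
top 0.49894113558522757 -0.15072784376855838 -0.2933781095117784
```

Axis (528.8, 62, 85), yaw 0.158. The mark is at +0.055 rad and the pointer at -2.156, so the turn is about 127° counter-clockwise. First grasp: start 38° clockwise of nominal.

```bash
python3 -m creep '[{"gripper":0.8,"tz":30,"twist":8},{"gripper":0.8,"tz":45,"twist":16},{"gripper":0.8,"tz":55,"twist":24},{"gripper":0.8,"tz":65,"twist":32},{"gripper":0.8,"tz":75,"twist":38},{"gripper":0.8,"tz":83,"twist":38},{"gripper":0.8,"tz":90,"twist":38},{"gripper":0.8,"tz":95,"twist":38},{"gripper":0.8,"tz":95,"twist":38}]'
python3 -m creep '[{"gripper":0.3},{"gripper":0.3},{"gripper":0.3},{"gripper":0.3},{"gripper":0.3},{"gripper":0.3},{"gripper":0.3},{"gripper":0.3}]' 25
```

```text
invalid input at $[0]: expected keys gripper, tx, ty, tz, twist
invalid input at $[0]: expected keys gripper, tx, ty, tz, twist
```

```bash
python3 -m creep '[{"gripper":0.8,"tx":0,"ty":0,"tz":30,"twist":8},{"gripper":0.8,"tx":0,"ty":0,"tz":45,"twist":16},{"gripper":0.8,"tx":0,"ty":0,"tz":55,"twist":24},{"gripper":0.8,"tx":0,"ty":0,"tz":65,"twist":32},{"gripper":0.8,"tx":0,"ty":0,"tz":75,"twist":38},{"gripper":0.8,"tx":0,"ty":0,"tz":83,"twist":38},{"gripper":0.8,"tx":0,"ty":0,"tz":90,"twist":38},{"gripper":0.8,"tx":0,"ty":0,"tz":95,"twist":38},{"gripper":0.8,"tx":0,"ty":0,"tz":95,"twist":38}]' && python3 -m creep '[{"gripper":0.2,"tx":0,"ty":0,"tz":0,"twist":0},{"gripper":0.2,"tx":0,"ty":0,"tz":0,"twist":0},{"gripper":0.2,"tx":0,"ty":0,"tz":0,"twist":0},{"gripper":0.2,"tx":0,"ty":0,"tz":0,"twist":0},{"gripper":0.2,"tx":0,"ty":0,"tz":0,"twist":0},{"gripper":0.2,"tx":0,"ty":0,"tz":0,"twist":0},{"gripper":0.2,"tx":0,"ty":0,"tz":0,"twist":0},{"gripper":0.2,"tx":0,"ty":0,"tz":0,"twist":0}]' 25
```

```text
clock: 3.75
eef_pos: [534.6, 63.0, 96.1]
tool_rot: [0.968, -0.25, -0.0, 0.0]
ft_force: [-0.1, -0.1, 0.2]
gripper_width: 68.2
grasp_force: 0.0
clock: 4.55
eef_pos: [535.0, 63.0, 96.6]
tool_rot: [0.968, -0.25, -0.0, 0.0]
ft_force: [-0.2, -0.3, -0.2]
gripper_width: 17.2
grasp_force: 0.0
```

```bash
python3 look.py 2 0 wrist scene side | grep -v axis; python3 -c "
import cv2,numpy as np
a=cv2.imread('pics/wrist2.png')[100:480,80:560]; b=cv2.imread('pics/side2.png')[180:370,200:360]
b=cv2.resize(b,(320,380)); cv2.imwrite('pics/m2.png',np.hstack([a,b]))"
```

```text
wrist dial_top 0.75 [310.72 298.99] panel xy 1.9718609144368215 -1.1149862823805718 ang -0.515 r 2.3 world [537.94  62.58 118.91]
wrist pointer 0.63 [373.18 281.38] panel xy -11.672723878550075 -21.67146370912155 ang -2.065 r 24.6 world [520.42  38.97  91.76]
scene pointer 0.65 [356.8  194.11] panel xy -17.502974308378384 -19.746563430216916 ang -2.296 r 26.4 world [514.54  39.99  93.21]
scene mark 0.56 [291.71 300.48] panel xy 88.89239238167062 -202.74314933009472 ang -1.158 r 221.4 world [ 644.16 -124.67   63.01]
scene mark 0.5 [386.5  216.91] panel xy 39.32007669560806 5.509112613811108 ang 0.139 r 39.7 world [563.96  73.43  75.27]
side dial_top 0.9 [284.1  290.02] panel xy 0.29774609298499466 6.721005842904991 ang 1.527 r 6.7 world [535.1   70.06 119.32]
side pointer 0.75 [304.51 299.52] panel xy -10.884934901702453 -17.998959962319987 ang -2.115 r 21.0 world [520.59  42.72  91.57]
side mark 0.4 [268.61 305.62] panel xy 41.19794396650016 4.575508401658877 ang 0.111 r 41.5 world [565.9   72.8   74.81]
5.3 [534.98  62.95  96.58] [ 0.41  0.4  -0.15] 16.9845582115955 [-0.56  0.55  0.5   2.12 -0.47  0.58 -1.8 ]
```

View pics/m2.png

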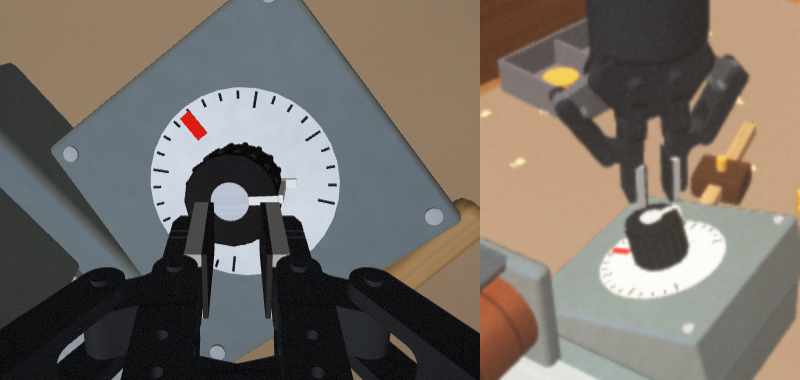

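The mosaic shows the fingers closed just at or above the dial top, with nothing gripped. The tips are near wrist (285,303) and (352,303), and side (281,282) and (298,280). I'll compare these with projections of the TCP.

Run:
```python
from h import *
np.set_printoptions(precision=1,suppress=True)
o=ctrl.get_obs(); t=o["eef_pos"]; s=cam("side"); w=cam("wrist")
for dz in (0,10,20,30): print(dz,"side",proj(s,t+[0,0,dz]),"wrist",proj(w,t+[0,0,dz]))
print("tips",tri([ray(s,(290,281)),ray(w,(318.5,303))]), t, ctrl.pinch_z)
print("dial top",tri([ray(s,(284.5,289)),ray(w,(310,301))]))
print("dial top pred side/wrist",proj(s,[537.4,63.4,119.4]),proj(w,[537.4,63.4,119.4]))
```

```text
0 side [287.9 299.8] wrist [313.7 283.3]
10 side [287.8 294.5] wrist [313.5 292.5]
20 side [287.6 289.1] wrist [313.3 302.6]
30 side [287.4 283.6] wrist [313.1 313.9]
tips [537.   57.6 126.7] [535.   63.   96.6] -18.700000000000003
dial top [537.4  64.7 116.9]
dial top pred side/wrist [286.1 287. ] [309.5 301.5]
```

The visible tips sit about 22 mm above the reported TCP, and the zero-force closing confirms that they are above the dial top (119). I'll open, go down 20 mm more (tips still at or above 99) and close.

```bash
python3 -m creep '[{"gripper":0.8,"tx":0,"ty":0,"tz":0,"twist":0},{"gripper":0.8,"tx":0,"ty":0,"tz":0,"twist":0},{"gripper":0.8,"tx":0,"ty":0,"tz":0,"twist":0},{"gripper":0.8,"tx":0,"ty":0,"tz":0,"twist":0},{"gripper":0.8,"tx":0,"ty":0,"tz":0,"twist":0},{"gripper":0.8,"tx":0,"ty":0,"tz":0,"twist":0},{"gripper":0.8,"tx":0,"ty":0,"tz":5,"twist":0},{"gripper":0.8,"tx":0,"ty":0,"tz":10,"twist":0},{"gripper":0.8,"tx":0,"ty":0,"tz":15,"twist":0},{"gripper":0.8,"tx":0,"ty":0,"tz":20,"twist":0},{"gripper":0.8,"tx":0,"ty":0,"tz":20,"twist":0}]' && python3 -m creep '[{"gripper":0.2,"tx":0,"ty":0,"tz":0,"twist":0},{"gripper":0.2,"tx":0,"ty":0,"tz":0,"twist":0},{"gripper":0.2,"tx":0,"ty":0,"tz":0,"twist":0},{"gripper":0.2,"tx":0,"ty":0,"tz":0,"twist":0},{"gripper":0.2,"tx":0,"ty":0,"tz":0,"twist":0},{"gripper":0.2,"tx":0,"ty":0,"tz":0,"twist":0},{"gripper":0.2,"tx":0,"ty":0,"tz":0,"twist":0}]' 25
```

```text
clock: 6.4
eef_pos: [534.3, 62.9, 75.7]
tool_rot: [0.968, -0.25, -0.001, 0.0]
ft_force: [0.9, -1.2, 0.5]
gripper_width: 68.1
grasp_force: 0.0
clock: 7.1
eef_pos: [534.8, 59.5, 78.5]
tool_rot: [0.968, -0.253, 0.0, 0.001]
ft_force: [-4.4, -4.8, 13.9]
gripper_width: 23.9
grasp_force: 27.5
```

```bash
python3 look.py 3 0 wrist side scene| grep -v axis; python3 -c "
import cv2,numpy as np
a=cv2.imread('pics/wrist3.png')[180:480,160:480]; a=cv2.resize(a,(480,450)); b=cv2.imread('pics/side3.png')[220:345,240:329]
b=cv2.resize(b,(320,450)); cv2.imwrite('pics/m3.png',np.hstack([a,b]))"
```

```text
wrist dial_top 0.79 [297.73 327.02] panel xy 1.9504203101900783 0.7809601573197296 ang 0.381 r 2.1 world [537.62  64.45 118.91]
wrist pointer 0.95 [372.1  297.89] panel xy -10.801624452811502 -22.85957409781645 ang -2.012 r 25.3 world [521.44  37.93  91.55]
wrist mark 0.75 [259.78 237.5 ] panel xy 40.09050519659401 2.4533655207405047 ang 0.061 r 40.2 world [565.17  70.53  75.08]
wrist mark 0.21 [298.5  324.48] panel xy -2.25098294258627 12.558652809556794 ang 1.748 r 12.8 world [523.07  74.06  85.56]
side dial_top 0.67 [284.48 288.82] panel xy 1.566252115587369 3.8890073749784193 ang 1.188 r 4.2 world [536.76  67.46 119.01]
side pointer 0.91 [307.01 300.48] panel xy -16.111997676186824 -16.726299993074733 ang -2.337 r 23.2 world [515.39  43.18  92.86]
side mark 0.53 [272.83 307.01] panel xy 32.144701668490214 5.994546861828882 ang 0.184 r 32.7 world [557.01  72.82  77.05]
scene dial_top 0.76 [380.03 190.7 ] panel xy 3.516647672415396 5.177751575073418 ang 0.974 r 6.3 world [538.42  69.03 118.53]
scene pointer 0.83 [357.89 198.91] panel xy -9.235759530217258 -22.58730890599773 ang -1.959 r 24.4 world [522.89  38.44  91.16]
scene mark 0.47 [382.91 216.  ] panel xy 35.16059032635824 0.9242752044564483 ang 0.026 r 35.2 world [560.7   68.27  76.3 ]
7.85 [534.85  59.48  78.48] [-3.28 -5.89 13.94] 24.058093698129294 [-0.54  0.57  0.47  2.13 -0.49  0.54 -1.78]
```

View pics/m3.png

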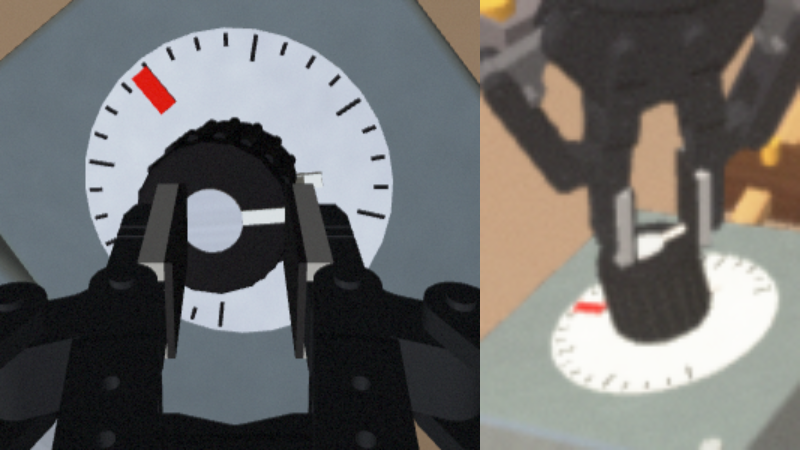

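The tips only just reach the top rim: the left finger is on the top face and the right one outside it, with the dial centre at wrist (301,322) and 14 N upward. So the tips stand about 37 mm above the reported TCP. I'll open, shift 2 mm, go 20 mm lower and close again.

```bash
python3 -m creep '[{"gripper":0.8,"tx":0,"ty":0,"tz":-5,"twist":0},{"gripper":0.8,"tx":0,"ty":0,"tz":-5,"twist":0},{"gripper":0.8,"tx":0,"ty":0,"tz":-5,"twist":0},{"gripper":0.8,"tx":0,"ty":0,"tz":-5,"twist":0},{"gripper":0.8,"tx":0,"ty":0,"tz":-5,"twist":0},{"gripper":0.8,"tx":0,"ty":-2,"tz":-2,"twist":0},{"gripper":0.8,"tx":0,"ty":-2,"tz":5,"twist":0},{"gripper":0.8,"tx":0,"ty":-2,"tz":10,"twist":0},{"gripper":0.8,"tx":0,"ty":-2,"tz":15,"twist":0},{"gripper":0.8,"tx":0,"ty":-2,"tz":20,"twist":0},{"gripper":0.8,"tx":0,"ty":-2,"tz":20,"twist":0}]' && python3 -m creep '[{"gripper":0.2,"tx":0,"ty":0,"tz":0,"twist":0},{"gripper":0.2,"tx":0,"ty":0,"tz":0,"twist":0},{"gripper":0.2,"tx":0,"ty":0,"tz":0,"twist":0},{"gripper":0.2,"tx":0,"ty":0,"tz":0,"twist":0},{"gripper":0.2,"tx":0,"ty":0,"tz":0,"twist":0},{"gripper":0.2,"tx":0,"ty":0,"tz":0,"twist":0},{"gripper":0.2,"tx":0,"ty":0,"tz":0,"twist":0}]' 25; python3 look.py 4 0 wrist side |grep -v axis
```

```text
clock: 8.95
eef_pos: [535.3, 64.6, 55.7]
tool_rot: [0.968, -0.25, -0.001, 0.0]
ft_force: [-0.5, -0.3, -0.5]
gripper_width: 68.5
grasp_force: 0.0
clock: 9.65
eef_pos: [535.6, 63.8, 57.1]
tool_rot: [0.968, -0.251, -0.0, 0.0]
ft_force: [-2.1, -2.1, 5.3]
gripper_width: 40.8
grasp_force: 24.8
wrist dial_top 0.74 [309.7  352.22] panel xy 2.683302643013212 -0.6347949624366446 ang -0.232 r 2.8 world [538.54  63.16 118.73]
wrist mark 0.68 [262.4  252.58] panel xy 39.44622689864418 3.4518892329523094 ang 0.087 r 39.6 world [564.4   71.42  75.24]
side dial_top 0.76 [285.7  289.82] panel xy -1.8553111158326843 5.750793339391459 ang 1.883 r 6.0 world [533.19  68.78 119.86]
side pointer 0.66 [305.98 301.01] panel xy -15.275991882299122 -15.162402136399049 ang -2.360 r 21.5 world [515.95  44.85  92.65]
10.15 [535.65  63.79  57.11] [-1.81 -1.93  5.49] 41.18241022485754 [-0.52  0.61  0.44  2.14 -0.52  0.5  -1.76]
```

The grip is good: 40.8 mm at 25 N. Turning 72° counter-clockwise.

```bash
python3 -m creep '[{"gripper":0.2,"tx":0,"ty":0,"tz":0,"twist":-6},{"gripper":0.2,"tx":0,"ty":0,"tz":0,"twist":-12},{"gripper":0.2,"tx":0,"ty":0,"tz":0,"twist":-18},{"gripper":0.2,"tx":0,"ty":0,"tz":0,"twist":-24},{"gripper":0.2,"tx":0,"ty":0,"tz":0,"twist":-30},{"gripper":0.2,"tx":0,"ty":0,"tz":0,"twist":-36},{"gripper":0.2,"tx":0,"ty":0,"tz":0,"twist":-42},{"gripper":0.2,"tx":0,"ty":0,"tz":0,"twist":-48},{"gripper":0.2,"tx":0,"ty":0,"tz":0,"twist":-54},{"gripper":0.2,"tx":0,"ty":0,"tz":0,"twist":-60},{"gripper":0.2,"tx":0,"ty":0,"tz":0,"twist":-66},{"gripper":0.2,"tx":0,"ty":0,"tz":0,"twist":-72}]'; sed -i 's/A0=.*/A0=[528.8,62,85.]/' look.py; python3 look.py 5 0 wrist side scene|grep -v axis
```

```text
clock: 11.35
eef_pos: [534.6, 66.2, 56.9]
tool_rot: [0.93, 0.367, -0.001, -0.002]
ft_force: [-2.0, 0.6, 5.1]
gripper_width: 39.4
grasp_force: 43.7
wrist dial_top 0.71 [323.52 352.51] panel xy 0.9040950401735621 1.4541987531786515 ang 1.015 r 1.7 world [538.11  64.96 119.17]
wrist pointer 0.97 [373.31 320.5 ] panel xy 14.771844612529575 -19.326434583381378 ang -0.918 r 24.3 world [546.95  45.32  85.22]
wrist mark 0.95 [355.52 244.08] panel xy 36.60191558587253 2.922996585086445 ang 0.080 r 36.7 world [563.36  70.47  75.94]
side dial_top 0.59 [282.69 289.58] panel xy 1.1401277906217466 6.9718711678818455 ang 1.409 r 7.1 world [537.47  70.44 119.11]
side mark 0.35 [270.21 306.48] panel xy 35.22637722190936 6.556860099738628 ang 0.184 r 35.8 world [561.47  73.85  76.28]
scene dial_top 0.69 [381.7 192. ] panel xy 5.274785518885013 6.517430482226562 ang 0.890 r 8.4 world [541.5   70.62 118.09]
scene pointer 0.51 [367.87 212.78] panel xy 18.200724139587763 -20.336622068096467 ang -0.841 r 27.3 world [550.39  44.85  84.37]
scene mark 0.36 [382.72 214.61] panel xy 31.45446529602568 2.0395736301373617 ang 0.065 r 31.5 world [558.58  68.81  77.22]
12.1 [534.61  66.13  56.82] [-1.65  1.09  5.44] 39.104207310157854 [-0.27  0.57  0.09  2.12 -0.12  0.46 -0.91]
```

The first turn worked: the pointer is now at -0.92 and the mark at about +0.065. I'll open, swing back 78° and regrip.

```bash
python3 -m creep '[{"gripper":0.8,"tx":0,"ty":0,"tz":0,"twist":0},{"gripper":0.8,"tx":0,"ty":0,"tz":0,"twist":0},{"gripper":0.8,"tx":0,"ty":0,"tz":0,"twist":7},{"gripper":0.8,"tx":0,"ty":0,"tz":0,"twist":15},{"gripper":0.8,"tx":0,"ty":0,"tz":0,"twist":23},{"gripper":0.8,"tx":0,"ty":0,"tz":0,"twist":31},{"gripper":0.8,"tx":0,"ty":0,"tz":0,"twist":39},{"gripper":0.8,"tx":0,"ty":0,"tz":0,"twist":47},{"gripper":0.8,"tx":0,"ty":0,"tz":0,"twist":55},{"gripper":0.8,"tx":0,"ty":0,"tz":0,"twist":63},{"gripper":0.8,"tx":0,"ty":0,"tz":0,"twist":71},{"gripper":0.8,"tx":0,"ty":0,"tz":0,"twist":78}]' && python3 -m creep '[{"gripper":0.8,"tx":0,"ty":0,"tz":0,"twist":0},{"gripper":0.2,"tx":0,"ty":0,"tz":0,"twist":0},{"gripper":0.2,"tx":0,"ty":0,"tz":0,"twist":0},{"gripper":0.2,"tx":0,"ty":0,"tz":0,"twist":0},{"gripper":0.2,"tx":0,"ty":0,"tz":0,"twist":0},{"gripper":0.2,"tx":0,"ty":0,"tz":0,"twist":0},{"gripper":0.2,"tx":0,"ty":0,"tz":0,"twist":0},{"gripper":0.2,"tx":0,"ty":0,"tz":0,"twist":0}]' 30 && python3 -m creep '[{"gripper":0.2,"tx":0,"ty":0,"tz":0,"twist":-6},{"gripper":0.2,"tx":0,"ty":0,"tz":0,"twist":-12},{"gripper":0.2,"tx":0,"ty":0,"tz":0,"twist":-18},{"gripper":0.2,"tx":0,"ty":0,"tz":0,"twist":-24},{"gripper":0.2,"tx":0,"ty":0,"tz":0,"twist":-30},{"gripper":0.2,"tx":0,"ty":0,"tz":0,"twist":-36},{"gripper":0.2,"tx":0,"ty":0,"tz":0,"twist":-42},{"gripper":0.2,"tx":0,"ty":0,"tz":0,"twist":-48},{"gripper":0.2,"tx":0,"ty":0,"tz":0,"twist":-54},{"gripper":0.2,"tx":0,"ty":0,"tz":0,"twist":-56},{"gripper":0.2,"tx":0,"ty":0,"tz":0,"twist":-56}]'; python3 look.py 6 0 wrist scene|grep -v axis
```

```text
clock: 13.3
eef_pos: [536.6, 64.6, 56.5]
tool_rot: [0.953, -0.303, 0.001, 0.0]
ft_force: [-0.4, 1.1, 0.1]
gripper_width: 68.4
grasp_force: 0.0
clock: 14.1
eef_pos: [535.4, 63.7, 57.1]
tool_rot: [0.954, -0.3, -0.0, 0.0]
ft_force: [-1.0, -0.9, 5.0]
gripper_width: 40.7
grasp_force: 29.3
clock: 15.2
eef_pos: [535.4, 65.6, 56.9]
tool_rot: [0.983, 0.182, -0.0, -0.001]
ft_force: [-0.7, 2.4, 5.2]
gripper_width: 38.9
grasp_force: 32.3
wrist dial_top 0.74 [319.87 353.9 ] panel xy 0.40292505098026854 0.476314341946344 ang 0.869 r 0.6 world [537.78  63.91 119.3 ]
wrist pointer 0.62 [328.51 264.82] panel xy 25.680573297407893 0.39249946262070823 ang 0.015 r 25.7 world [554.29  66.46  82.52]
wrist mark 0.82 [328.51 234.72] panel xy 37.05347416753322 2.4283089064462313 ang 0.065 r 37.1 world [563.87  70.05  75.83]
scene dial_top 0.61 [379.39 193.1 ] panel xy 5.216148842396383 2.071525927624834 ang 0.378 r 5.6 world [542.14  66.22 118.11]
scene pointer 0.55 [380.93 207.98] panel xy 20.915255145428645 3.9159250783557016 ang 0.185 r 21.3 world [549.17  69.21  83.7 ]
scene mark 0.36 [385.41 217.82] panel xy 38.41336102436849 3.077084513742793 ang 0.080 r 38.5 world [565.07  70.89  75.5 ]
15.7 [535.45  65.53  56.89] [-1.13  3.08  6.31] 38.82708649945295 [-0.35  0.57  0.2   2.13 -0.25  0.46 -1.17]
```

The pointer is at +0.015 and the mark at +0.065, so 3° more puts it on the mark. Then a first test pull of 6 mm along the panel normal with a firmer grip.

```bash
python3 -m creep '[{"gripper":0.2,"tx":0,"ty":0,"tz":0,"twist":-3},{"gripper":0.2,"tx":0,"ty":0,"tz":0,"twist":-3},{"gripper":0.2,"tx":0,"ty":0,"tz":0,"twist":-3}]' 60; python3 look.py 7|grep -v axis; python3 -m creep '[{"gripper":0.2,"tx":0.5,"ty":0.1,"tz":-2,"twist":0},{"gripper":0.2,"tx":1,"ty":0.2,"tz":-4,"twist":0},{"gripper":0.2,"tx":1.5,"ty":0.3,"tz":-6,"twist":0},{"gripper":0.2,"tx":1.5,"ty":0.3,"tz":-6,"twist":0},{"gripper":0.2,"tx":1.5,"ty":0.3,"tz":-6,"twist":0}]'
```

```text
clock: 16.0
eef_pos: [535.3, 65.8, 57.0]
tool_rot: [0.978, 0.207, -0.001, -0.001]
ft_force: [-1.8, 3.1, 7.0]
gripper_width: 38.0
grasp_force: 59.5
wrist dial_top 0.62 [320.77 350.88] panel xy 1.325293997842737 0.8583738971184525 ang 0.575 r 1.6 world [538.61  64.43 119.07]
wrist pointer 0.68 [327.62 263.52] panel xy 25.981165816024955 2.1365138976838476 ang 0.082 r 26.1 world [554.3   68.23  82.45]
16.25 [535.27  65.84  57.03] [-2.25  2.74  7.45] 37.94002090023882 [-0.34  0.57  0.18  2.13 -0.23  0.46 -1.13]
clock: 16.75
eef_pos: [536.0, 65.9, 60.4]
tool_rot: [0.978, 0.208, -0.002, -0.0]
ft_force: [2.8, 4.2, -23.6]
gripper_width: 38.2
grasp_force: 64.2
```

It's blocked here, as expected: 24 N with no release. Stepping counter-clockwise in 5° steps, pulling at each.

```bash
python3 -m creep '[{"gripper":0.2,"tx":-0.8,"ty":-0.2,"tz":3,"twist":0},{"gripper":0.2,"tx":-1.5,"ty":-0.3,"tz":6,"twist":0},{"gripper":0.2,"tx":-1.5,"ty":-0.3,"tz":6,"twist":-5},{"gripper":0.2,"tx":-1.5,"ty":-0.3,"tz":6,"twist":-5},{"gripper":0.2,"tx":-0.8,"ty":-0.2,"tz":3,"twist":-5},{"gripper":0.2,"tx":-0.3,"ty":0,"tz":1,"twist":-5},{"gripper":0.2,"tx":-0.3,"ty":0,"tz":1,"twist":-5},{"gripper":0.2,"tx":-0.3,"ty":0,"tz":1,"twist":-5}]'
python3 -m creep '[{"gripper":0.2,"tx":-0.7,"ty":-0.1,"tz":3,"twist":0},{"gripper":0.2,"tx":-1.2,"ty":-0.3,"tz":5,"twist":0},{"gripper":0.2,"tx":-1.2,"ty":-0.3,"tz":5,"twist":-5},{"gripper":0.2,"tx":-1.2,"ty":-0.3,"tz":5,"twist":-5},{"gripper":0.2,"tx":-0.7,"ty":-0.1,"tz":3,"twist":-5},{"gripper":0.2,"tx":0,"ty":0,"tz":0,"twist":-5},{"gripper":0.2,"tx":0,"ty":0,"tz":0,"twist":-5},{"gripper":0.2,"tx":0,"ty":0,"tz":0,"twist":-5}]'
```

```text
clock: 17.55
eef_pos: [536.1, 65.7, 60.5]
tool_rot: [0.968, 0.251, -0.001, -0.0]
ft_force: [1.2, 5.5, -16.4]
gripper_width: 38.3
grasp_force: 65.9
clock: 18.35
eef_pos: [535.7, 66.0, 60.4]
tool_rot: [0.956, 0.293, -0.001, -0.001]
ft_force: [1.1, 5.0, -17.0]
gripper_width: 38.0
grasp_force: 66.5
```

```bash
python3 -m creep '[{"gripper":0.2,"tx":-0.7,"ty":-0.1,"tz":3,"twist":0},{"gripper":0.2,"tx":-1.2,"ty":-0.3,"tz":5,"twist":0},{"gripper":0.2,"tx":-1.2,"ty":-0.3,"tz":5,"twist":-4},{"gripper":0.2,"tx":-1.2,"ty":-0.3,"tz":5,"twist":-4},{"gripper":0.2,"tx":-0.7,"ty":-0.1,"tz":3,"twist":-4},{"gripper":0.2,"tx":0,"ty":0,"tz":0,"twist":-4},{"gripper":0.2,"tx":0,"ty":0,"tz":0,"twist":-4},{"gripper":0.2,"tx":0,"ty":0,"tz":0,"twist":-4}]'; python3 look.py 8|grep -v axis
```

```text
clock: 19.15
eef_pos: [535.4, 66.3, 60.4]
tool_rot: [0.945, 0.326, -0.001, -0.001]
ft_force: [0.9, 6.1, -17.2]
gripper_width: 37.8
grasp_force: 67.3
wrist dial_top 0.6 [324.61 352.61] panel xy -0.0023400848364964213 -0.21611836611132562 ang -1.582 r 0.2 world [537.51  63.17 119.4 ]
wrist pointer 0.88 [325.7  262.08] panel xy 24.614770355916832 7.660929690664572 ang 0.302 r 25.8 world [552.12  73.47  82.79]
wrist mark 0.64 [350.02 243.41] panel xy 35.72032143979297 1.6365003818771946 ang 0.046 r 35.8 world [562.72  69.06  76.16]
19.4 [535.37  66.29  60.33] [  0.5    6.35 -17.54] 38.173994264865335 [-0.29  0.56  0.12  2.12 -0.15  0.47 -0.97]
```

All counter-clockwise spots are blocked (pointer at 0.30). Now the clockwise side: mark minus 0.09, then onward.

```bash
python3 -m creep '[{"gripper":0.2,"tx":-0.6,"ty":-0.3,"tz":3,"twist":0},{"gripper":0.2,"tx":-1.1,"ty":-0.6,"tz":5,"twist":0},{"gripper":0.2,"tx":-1.1,"ty":-0.6,"tz":5,"twist":7},{"gripper":0.2,"tx":-1.1,"ty":-0.6,"tz":5,"twist":14},{"gripper":0.2,"tx":-1.1,"ty":-0.6,"tz":5,"twist":19},{"gripper":0.2,"tx":-1.1,"ty":-0.6,"tz":5,"twist":19},{"gripper":0.2,"tx":-0.6,"ty":-0.3,"tz":3,"twist":19},{"gripper":0.2,"tx":0,"ty":0,"tz":0,"twist":19},{"gripper":0.2,"tx":0,"ty":0,"tz":0,"twist":19},{"gripper":0.2,"tx":0,"ty":0,"tz":0,"twist":19}]'
python3 look.py 9|grep -v axis
```

```text
clock: 20.4
eef_pos: [537.0, 64.8, 61.9]
tool_rot: [0.986, 0.165, -0.0, -0.0]
ft_force: [-2.8, 4.1, -2.2]
gripper_width: 38.1
grasp_force: 66.1
wrist dial_top 0.84 [317.12 353.28] panel xy -1.151184618492252 -0.1280058499051781 ang -3.031 r 1.2 world [536.39  63.08 119.68]
wrist pointer 0.71 [330.37 262.22] panel xy 26.322518987596077 -2.26388863380141 ang -0.086 r 26.4 world [555.32  63.93  82.36]
wrist mark 0.71 [323.9  231.79] panel xy 37.83557389585943 2.1115772399036365 ang 0.056 r 37.9 world [564.67  69.85  75.64]
20.65 [536.99  64.8   61.97] [-3.22  4.58 -2.26] 37.70144818980047 [-0.36  0.57  0.21  2.12 -0.25  0.48 -1.19]
```

It's free here: only about 2 N, and it has moved past the block. Pulling on to full travel.

```bash
python3 -m creep '[{"gripper":0.2,"tx":0.5,"ty":0.1,"tz":-2,"twist":0},{"gripper":0.2,"tx":1,"ty":0.2,"tz":-4,"twist":0},{"gripper":0.2,"tx":1.5,"ty":0.3,"tz":-6,"twist":0},{"gripper":0.2,"tx":2,"ty":0.3,"tz":-8,"twist":0},{"gripper":0.2,"tx":2.4,"ty":0.4,"tz":-9.7,"twist":0},{"gripper":0.2,"tx":2.4,"ty":0.4,"tz":-9.7,"twist":0},{"gripper":0.2,"tx":2.4,"ty":0.4,"tz":-9.7,"twist":0}]'
python3 look.py 10 14 wrist|grep -v axis
```

```text
clock: 21.35
eef_pos: [539.4, 65.1, 71.6]
tool_rot: [0.986, 0.165, -0.0, 0.0]
ft_force: [-3.6, 3.8, -3.4]
gripper_width: 38.1
grasp_force: 65.8
wrist dial_top 0.81 [314.82 351.7 ] panel xy 0.5530568879932941 1.0599949031201379 ang 1.090 r 1.2 world [541.26  65.06 132.82]
wrist pointer 0.65 [323.52 263.38] panel xy 25.856732325965254 0.6499779025805501 ang 0.025 r 25.9 world [557.84  67.28  96.04]
wrist mark 0.88 [322.5  233.09] panel xy 36.84525989043808 1.9038020791714587 ang 0.052 r 36.9 world [563.76  69.5   75.88]
21.6 [539.4   65.16  71.54] [-3.59  2.82 -2.69] 38.089501379585975 [-0.37  0.55  0.22  2.11 -0.25  0.5  -1.2 ]
```

The tool has moved about 14.6 mm along the axis. I'll make a short extra tug to confirm the stop, then open, raise and look.

```bash
python3 -m creep '[{"gripper":0.2,"tx":0.5,"ty":0.1,"tz":-2,"twist":0},{"gripper":0.2,"tx":0.5,"ty":0.1,"tz":-2,"twist":0},{"gripper":0.2,"tx":0.5,"ty":0.1,"tz":-2,"twist":0}]'; python3 -m creep '[{"gripper":0.2,"tx":-0.5,"ty":-0.1,"tz":1.5,"twist":0},{"gripper":0.8,"tx":-0.5,"ty":-0.1,"tz":1.5,"twist":0},{"gripper":0.8,"tx":-0.5,"ty":-0.1,"tz":1.5,"twist":0},{"gripper":0.8,"tx":-0.5,"ty":-0.1,"tz":1.5,"twist":0},{"gripper":0.8,"tx":-0.5,"ty":-0.1,"tz":1.5,"twist":0},{"gripper":0.8,"tx":-0.5,"ty":-0.1,"tz":-3,"twist":0},{"gripper":0.8,"tx":-0.5,"ty":-0.1,"tz":-10,"twist":0},{"gripper":0.8,"tx":-0.5,"ty":-0.1,"tz":-20,"twist":0},{"gripper":0.8,"tx":0,"ty":0,"tz":-40,"twist":0},{"gripper":0.8,"tx":0,"ty":0,"tz":-70,"twist":0},{"gripper":0.8,"tx":0,"ty":0,"tz":-100,"twist":0},{"gripper":0.8,"tx":0,"ty":0,"tz":-100,"twist":0}]'
python3 look.py 11 14 wrist side scene|grep -v axis; python3 -c "
import cv2,numpy as np
a=cv2.imread('pics/wrist11.png')[100:400,160:480]; a=cv2.resize(a,(480,450)); b=cv2.imread('pics/side11.png')[235:360,240:329]
b=cv2.resize(b,(320,450)); cv2.imwrite('pics/m11.png',np.hstack([a,b]))"
```

```text
clock: 21.9
eef_pos: [539.3, 65.1, 71.8]
tool_rot: [0.986, 0.165, -0.001, 0.0]
ft_force: [0.3, 3.1, -23.1]
gripper_width: 37.6
grasp_force: 63.9
clock: 23.1
eef_pos: [543.6, 65.7, 178.0]
tool_rot: [0.986, 0.165, 0.005, -0.0]
ft_force: [-0.5, -0.6, -0.4]
gripper_width: 68.3
grasp_force: 0.0
wrist dial_top 0.96 [312.83 253.58] panel xy 0.6589432817692598 1.7323562055754744 ang 1.207 r 1.9 world [541.25  65.74 132.8 ]
wrist dial_top 0.6 [312.9  214.51] panel xy 22.310885120535097 5.362458822837745 ang 0.236 r 22.9 world [561.4   72.62 127.44]
wrist pointer 0.97 [320.77 210.91] panel xy 25.72691849415331 -0.24995038343742615 ang -0.010 r 25.7 world [557.85  66.38  96.08]
wrist mark 0.59 [316.1  193.68] panel xy 37.01772168264465 3.893117928529093 ang 0.105 r 37.2 world [563.61  71.49  75.84]
side dial_top 0.71 [281.02 279.6 ] panel xy 2.774904656893405 2.8446524975320697 ang 0.798 r 4.0 world [543.1   67.16 132.27]
side pointer 0.93 [275.58 296.69] panel xy 21.491337738618267 3.835310421765888 ang 0.177 r 21.8 world [553.16  69.76  97.12]
side pointer 0.65 [292.29 346.42] panel xy -67.07337668769415 91.8969261454504 ang 2.201 r 113.8 world [454.56 143.23 119.03]
side mark 0.57 [266.5 306. ] panel xy 42.01164437658055 6.955733392322925 ang 0.164 r 42.6 world [567.9   75.27  74.61]
scene dial_top 0.9 [379.71 186.29] panel xy -0.9059874594979038 2.6984417516304497 ang 1.895 r 2.8 world [539.6   66.45 133.19]
scene pointer 0.73 [381.5  208.42] panel xy 25.34799440089823 -1.5424781588513456 ang -0.061 r 25.4 world [557.69  65.04  96.17]
scene mark 0.48 [385.22 218.59] panel xy 39.42683650869311 2.0584278379480803 ang 0.052 r 39.5 world [566.2   70.04  75.25]
23.85 [540.08  65.42 173.19] [-0.95  0.32 -0.37] 68.29256170183947 [-0.43  0.4   0.3   2.04 -0.17  0.72 -1.26]
```

View pics/m11.png

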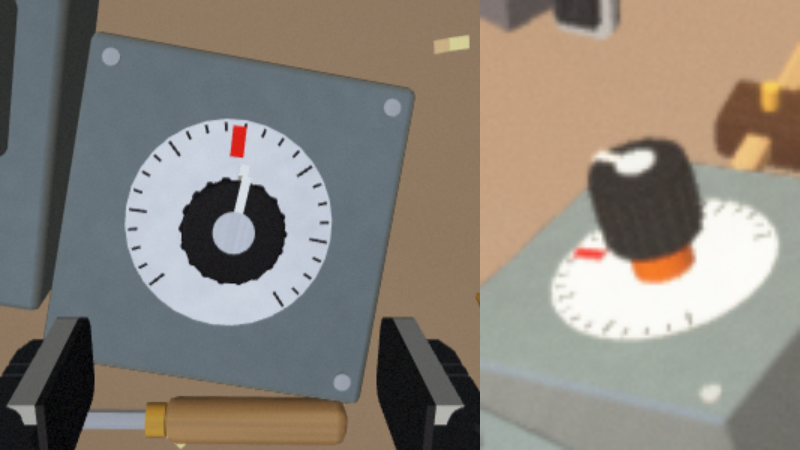

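The wrist crop shows the pointer, near (245,175), beside the red mark at (238,141). The side crop shows the orange neck at (663,262), so the dial is fully out and released, with the gripper well clear.

```bash
python3 -c "
from plant import ctrl
print(ctrl.hand_in())"
```

```text
the job is handed in; nothing more can be done
None
```

I turned the dial to the red mark, found the catch about 0.1 rad clockwise of it, pulled the dial fully out until it locked (orange neck showing), let go and handed the job in at about 24 s.

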